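Tug the tea caddy's lid to check its catch

TASK

Give the steel knob of the navy-lidded tea caddy a short tug upwards and hold it a moment, to check that the catch has really taken. If the lid gives and comes up, press it back down until the catch clicks home; either way leave it fully shut and latched. Leave the white-lidded caddy's lid shut and do not shift or tip the glass cruet.

Things in the scene. Friction and masses are not known exactly. Their poses are not given: they have to be found in the camera images.
- navy_knob (a point): Centre of the navy lid's steel ball knob: ball 25 mm across on a 14 mm stem, centre 26 mm above the lid's top and 114 mm above the shelf when shut. Axes: x from front to hinge, y along the hinge, which is 130 mm behind and 34 mm below (lid shut); tilts with the lid. Lid 8 mm thick; fixed pale box 150 (x) x 130 (y) x 80 mm tall. Knob 20 mm from the front, mid-width.
- navy_lid (a joint): Opening angle, rad: 0 shut, up to 1.9. Starts latched (0) or resting on the catch's sprung bolt at the box front (about 0.1; front 15 mm up). Latched, a tug stops dead at about 0.025 (3 mm at the knob), holding 25 N. Unlatched, it rises under 2 N and falls back if let go. Pressed at the knob with 5 to 10 N (15 ample) it passes the bolt near 0.05, clicks, and lies at 0.
- white_lid (a joint): Opening angle, rad, of the other caddy's lid: same box, steel ball knob and catch, but a white lid. 0 is shut and latched, as it starts; leave it. On both, a steel catch sticks out 35 mm from the box front, below the lid.
- cruet: Empty green glass cruet, round, 68 mm in diameter and 138 mm tall, narrowing to a 24 mm neck, standing upright and loose (220 g) on the shelf near the caddies. Origin at the centre of its underside, z up.
Mind the look-alikes: they are no part of the job. What is shaped like the cruet but yellow is not meant. What is shaped like the part that bears navy_knob but pink is not meant.

How it is judged:
On the way, in this order (a step that is already met when the one before it is completed fails the run):
1. the navy lid is tugged up: either the catch holds it at the end of its play, or it gives and rises clear of the bolt (((value of joint navy_lid between 0.014 and 0.045 rad and velocity of joint navy_lid above -0.05 rad/s) or value of joint navy_lid above 0.135 rad)), for 0.2 s.
2. the navy lid is down and latched (value of joint navy_lid below 0.012 rad), for 0.2 s.
At the end, for the whole second after the job is handed in: The navy lid is fully shut behind its catch (angle under 0.012 rad, less than 2 mm at the front edge), the white lid is shut too, and the cruet stands upright within 20 mm of where it was (value of joint each of navy_lid, white_lid below 0.012 rad and angle between cruet's own z axis and vertical below 0.17 rad and distance of cruet from where it was at the start of the episode below 0.02 m); the robot touches nothing.
It fails at once if the white caddy's lid is pulled or opened (value of joint white_lid above 0.02 rad).
It fails at once if the cruet is tipped (angle between cruet's own z axis and vertical above 0.35 rad).
It fails at once if the cruet is shifted (distance of cruet from where it was at the start of the episode above 0.03 m).
It also fails if it takes over 32 s, if anything falls off the work surface, if the arm or the gripper's body presses on something with over 40 N, if the wrist force passes 120 N, or if a joint passes its speed limit or range.

ROBOT

A 7-joint arm with a two-finger parallel gripper is mounted at the origin on the work surface. World frame = base frame: x ahead of the robot, y to its left, z up, the work surface at z = 0. Lengths are in m, angles in rad, forces in N, time in s.
With the tool pointing down it reaches from about 0.425 to 1.025 m from the base axis. Payload 9.4 kg.
Tool frame: the origin (TCP) lies midway between the tips of the shut fingers; the grasp point (between the pads) lies 19 mm behind it; y points along the fingers, x is the direction in which the jaws open and shut, and the axes are right-handed (so a half turn about y gives the same grasp; the last joint's range is limited). The gripper opens to 93 mm and grips with 3 to 60 N. Pads are 15 mm wide; open, the fingers measure 128 mm over their backs; the gripper's body (75 mm by 188 mm) begins 65 mm behind the grasp point.
Start: joints at [-1.41, 0.599, -0.003, 1.599, 0.002, 0.943, -0.08], TCP at [0.171, 0.705, 0.219] pointing down, gripper open.
Joint ranges: [-2.57, 2.57], [-0.35, 1.97], [-1.29, 1.29], [0.11, 2.56], [-1.05, 4.19], [0.11, 1.86], [-2.63, 2.63]. Speed limits (rad/s): [2.22, 2.22, 3.01, 3.01, 3.14, 3.14, 3.14].

INTERFACE

Orientations are given as a unit quaternion [w, x, y, z].
In Python, from bench import bot, viewer gives the robot as it stands.
- The arm moves only by the tool carry_out, never from a script. Its argument "rows" is a list of rows, each an object with "grip": the opening, from 0 (shut) to 1 (fully open); "linear": the shift along the tool's x, y, z in m, a list of three; "angular": the turn, a rotation vector about the tool's x, y, z in rad, a list of three. A call has 1 to 10 rows; each row is the pose to reach, as a shift and turn from the pose commanded when the call began, along the tool's axes at that moment; what a row does not reach only later rows make up. A row lasts 1/12 s, in which the tool goes at most 41.7 mm and 7.16 degrees, less where a joint would pass 70% of its speed; a pose out of reach is approached as far as the arm can. A call with a gripper value outside its range is refused whole. The fingers move at their own pace and stop on an object; "grip_force" is the grip in N (left out, the last holds). Time passes only in rows, so rows that repeat a pose let the fingers close. It gives the time, the measured TCP pose, the force and the opening at its end, in the units of the state.
- bot.sense(): the state, without advancing time (a new reading comes with each control period).
- viewer.snapshot(name): name is "scene" or "top"; returns a dict with "image" (420x560x3 uint8, red, green, blue), "fx", "fy", "cx", "cy" (pixels), "distortion" ([k1, k2, p1, p2, k3] as OpenCV has them; the pictures are not rectified), "view" (4x4, takes a point from world to camera coordinates). Camera axes: x right, y up, looking along -z (the intrinsics and any distortion apply to the point x, -y, -z); pixel columns grow to the right and rows downward; lengths in m; the calibration is good to about 2 mm. A picture is of the moment at which its call begins. There is no depth.
- bot.sign_off(): hands the job in, once; it reports no verdict.
The state is a dict: "t": time; "joint_pos": joint angles; "qvel": joint speeds; "effort": joint torques, N m; "tcp_pos": TCP position; "tool_rot": TCP orientation; "force": force on the tool from outside, world axes, zero at the start; "torque": the same for the moment, N m; "grip_width": opening from 0.0 (shut) to 1.0 (fully open).
Only numpy, scipy, OpenCV 4.12 (cv2) and the standard library are available. Lean on these libraries where they do the work, as an engineer would, in place of code of your own. Each camera call takes 0.05 s, during which the arm holds its last target. There are 200 camera calls.

## Working session

There is one attempt and no reset: what is moved stays moved. The work goes in short steps, Python scripts to look and compute and a tool call to move; the robot and the scene stay as the last step left them, time stands still between calls to the robot, and variables do not carry over. Pictures are saved under pics/ and viewed, about 8 in all and at most 12, crops included, and the job is handed in when it is done.

Besides the shell and the picture viewer there is one more tool, called by a JSON object that holds its "api" and its "payload", one argument or row to a line. carry_out: Moves the arm, as the interface text tells. Its arguments: {"type":"object","properties":{"rows":{"type":"array","items":{"type":"object","properties":{"grip":{"type":"number"},"linear":{"type":"array","items":{"type":"number"}},"angular":{"type":"array","items":{"type":"number"}}}}},"grip_force":{"type":"number"}},"required":["rows"]}

```bash
mkdir -p pics
cat > h.py <<'E'
import numpy as np, cv2
from bench import bot, viewer
def cam(n):
    s=viewer.snapshot(n); K=np.array([[s['fx'],0,s['cx']],[0,s['fy'],s['cy']],[0,0,1.]])
    return s['image'],K,np.array(s['distortion'],float),np.array(s['view'])
def ray(c,uv):
    _,K,d,V=c; p=cv2.undistortPoints(np.array([[uv]],float),K,d)[0,0]
    D=V[:3,:3].T@np.array([p[0],-p[1],-1]); return -V[:3,:3].T@V[:3,3],D/np.linalg.norm(D)
def onz(c,uv,z):
    o,D=ray(c,uv); return o+D*(z-o[2])/D[2]
def meet(c1,u1,c2,u2):
    o1,a=ray(c1,u1);o2,b=ray(c2,u2)
    t=np.linalg.lstsq(np.c_[a,-b],o2-o1,rcond=None)[0]; p,q=o1+a*t[0],o2+b*t[1]
    return (p+q)/2,np.linalg.norm(p-q)
def proj(c,P):
    _,K,d,V=c; p=V[:3,:3]@np.array(P,float)+V[:3,3]
    return cv2.projectPoints(np.array([[p[0],-p[1],-p[2]]]),np.zeros(3),np.zeros(3),K,d)[0][0,0]
def save(c,n): cv2.imwrite('pics/'+n,c[0][:,:,::-1])
E
python3 - <<'E'
from h import *
a,b=cam('scene'),cam('top')
cv2.imwrite('pics/s0.png',a[0][:,:,::-1]);cv2.imwrite('pics/t0.png',b[0][:,:,::-1])
print(bot.sense()); print(a[1],a[2],b[1],b[2])
E
```

```text
{'t': 0.1, 'joint_pos': array([-1.409672  ,  0.60000871, -0.00255585,  1.6000434 ,  0.00179973,
        0.94288829, -0.07980319]), 'qvel': array([ 0.00061003, -0.00216619,  0.00142707, -0.00434726,  0.00099479,
       -0.00065347,  0.00088751]), 'effort': array([ 5.30299571e-03, -7.66549659e+01,  1.50241591e+00, -2.52939409e+01,
       -5.22561895e-02,  1.36414147e-02,  5.50453763e-05]), 'tcp_pos': array([0.17070618, 0.70417524, 0.21787476]), 'tool_rot': array([-0.55544472,  0.55609681,  0.43682476, -0.43751757]), 'force': array([ 0.43570228, -0.04992122,  1.29513768]), 'torque': array([-0.01590769, -0.00861334, -0.00069417]), 'grip_width': 0.9964787064893887}
[[523.16364626   0.         293.01778127]
 [  0.         523.16364626 221.66766047]
 [  0.           0.           1.        ]] [-0.19553665  0.          0.          0.          0.        ] [[478.89807391   0.         271.58104762]
 [  0.         478.89807391 215.33844728]
 [  0.           0.           1.        ]] [-0.14625561  0.          0.          0.          0.        ]
```

View pics/s0.png

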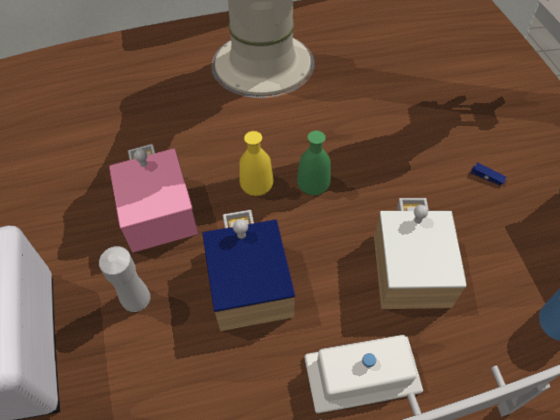

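View pics/t0.png

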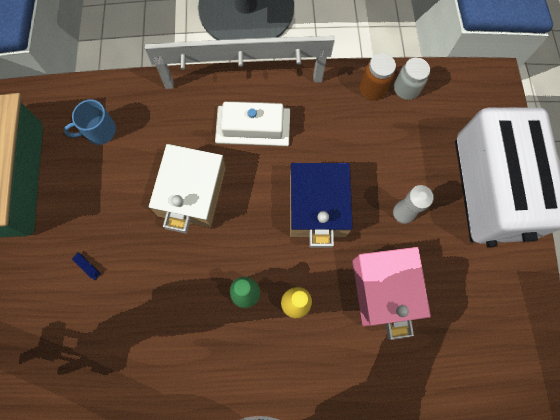

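Scene: the navy caddy's knob is at (241,227) in scene and (323,217) in top. Things it could be taken for are the white caddy's knob, scene (420,212) / top (176,201), and the pink caddy's knob, scene (140,156) / top (402,311). The green cruet is at scene (315,165) / top (245,292), with the yellow look-alike beside it at (256,165) / (297,302). I choose the knob on the navy lid.

Run:
```python
from h import *
a,b=cam('scene'),cam('top')
def knob(c,g,r=13):
    im=c[0].astype(int);x,y=g;w=im[y-r:y+r+1,x-r:x+r+1]
    m=((w.max(2)-w.min(2)<28)&(w.mean(2)>95)).astype(np.uint8)
    n,l,s,ce=cv2.connectedComponentsWithStats(m,connectivity=4);k=1+np.argmax(s[1:,4]);print(s[k]);return ce[k]+[x-r,y-r]
ka,kb=knob(a,(241,227),10),knob(b,(323,217),8)
print(ka,kb,meet(a,ka,b,kb))
print('white',meet(a,(420,212),b,(176,201)),'pink',meet(a,(140,156),b,(402,311)))
def lid(c,box):
    x0,y0,x1,y1=box;w=c[0][y0:y1,x0:x1].astype(int)
    m=((w[:,:,2]>w[:,:,0]+35)&(w[:,:,2]>w[:,:,1]+35)).astype(np.uint8)
    cs=max(cv2.findContours(m,0,1)[0],key=cv2.contourArea)
    return cv2.approxPolyDP(cv2.convexHull(cs),5,True)[:,0]+[x0,y0]
for c,bx in((a,(190,210,310,320)),(b,(280,150,365,245))):
    L=lid(c,bx)
    print([ (tuple(p.tolist()),onz(c,p,.088).round(3).tolist()) for p in L])
print('cruet',meet(a,(317,138),b,(243,288)), onz(b,(297,302),.1), 'tcp px',proj(a,bot.sense()['tcp_pos']),proj(b,bot.sense()['tcp_pos']))
print('catch',onz(b,(321,240),.075),onz(a,(240,218),.075))
u=cv2.resize(a[0][185:335,185:345],None,fx=4,fy=4,interpolation=2); v=cv2.resize(b[0][150:255,280:370],None,fx=4,fy=4,interpolation=2)
o=np.zeros((600,800,3),np.uint8);u=u[:, :440];o[:600,:440]=u;o[:420,440:800]=v
cv2.imwrite('pics/c1.png',o[:,:,::-1])
```

```text
[  0   3  18  18 191]
[  2   2  12  12 110]
[239.76963351 226.40314136] [322.61818182 216.51818182] (array([ 0.54161246, -0.16207732,  0.11249671]), np.float64(0.0016213736260668609))
white (array([0.590682 , 0.147397 , 0.1101408]), np.float64(0.002559437100494314)) pink (array([ 0.33552285, -0.31246535,  0.10908719]), np.float64(0.002177555545832434))
[((275, 220), [0.528, -0.099, 0.088]), ((293, 295), [0.676, -0.106, 0.088]), ((215, 310), [0.67, -0.233, 0.088]), ((203, 232), [0.52, -0.226, 0.088])]
[((348, 164), [0.665, -0.231, 0.088]), ((351, 228), [0.519, -0.224, 0.088]), ((292, 228), [0.525, -0.097, 0.088]), ((291, 163), [0.673, -0.103, 0.088])]
cruet (array([0.39856436, 0.01266075, 0.13216596]), np.float64(0.0037198012982908187)) [ 0.36697834 -0.09722389  0.1       ] tcp px [5.63402011e+02 4.29853184e-01] [-100.27891824  405.25204258]
catch [ 0.49863766 -0.15873416  0.075     ] [ 0.49918023 -0.15635421  0.075     ]
```

View pics/c1.png

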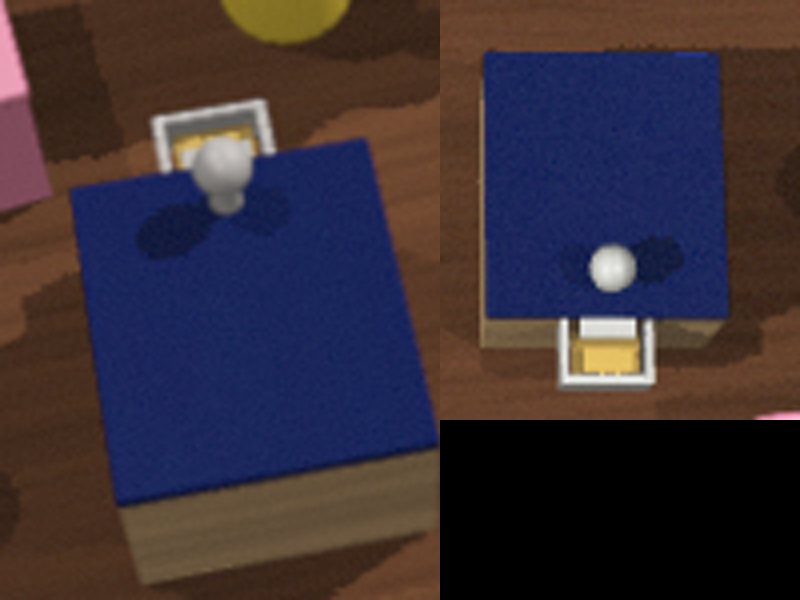

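The crop shows the navy lid with its knob, apparently flush. The triangulated knob is at (0.542, -0.162, 0.1125), with a 1.6 mm ray gap. The lid corners put it 20 mm behind the front edge and mid-width, which agrees. Next I work out the move.

```bash
cat >> h.py <<'E'
from scipy.spatial.transform import Rotation as Rn
def pose():
    s=bot.sense();q=s['tool_rot'];return s,Rn.from_quat(np.r_[q[1:],q[0]])
def need(P,yaw=-0.045):
    s,R=pose();print('R',R.as_matrix().round(3).tolist(),'lin',R.inv().apply(np.array(P)-s['tcp_pos']).round(4))
    for sg in(1,-1):
        x=sg*np.array([-np.sin(yaw),np.cos(yaw),0]);y=np.array([0,0,-1.]);T=Rn.from_matrix(np.c_[x,y,np.cross(x,y)])
        print(sg,'ang',(R.inv()*T).as_rotvec().round(4))
    print('t',s['t'],'tcp',s['tcp_pos'].round(4),'F',s['force'].round(2),'q',s['joint_pos'].round(2),'g',s['grip_width'])
E
python3 -c "
from h import *
need([.542,-.162,.2])"
```

```text
R [[0.236, -0.0, -0.972], [0.972, -0.001, 0.236], [-0.001, -1.0, -0.0]] lin [-0.7545  0.0189 -0.5649]
1 ang [-0.     -0.1927 -0.001 ]
-1 ang [ 1.4000e-03  2.9488e+00 -0.0000e+00]
t 0.2 tcp [0.1707 0.7043 0.2181] F [-0.09 -0.    0.04] q [-1.41  0.6  -0.    1.6   0.    0.94 -0.08] g 0.9982213650616669
```

{"api": "carry_out", "payload": {
  "rows": [
    {"grip": 0.7,"linear": [-0.31,0,-0.232],"angular": [0,-0.08,0]},
    {"grip": 0.7,"linear": [-0.31,0,-0.232],"angular": [0,-0.08,0]},
    {"grip": 0.7,"linear": [-0.31,0,-0.232],"angular": [0,-0.08,0]},
    {"grip": 0.7,"linear": [-0.31,0,-0.232],"angular": [0,-0.08,0]},
    {"grip": 0.7,"linear": [-0.31,0,-0.232],"angular": [0,-0.08,0]},
    {"grip": 0.7,"linear": [-0.31,0,-0.232],"angular": [0,-0.08,0]},
    {"grip": 0.7,"linear": [-0.31,0,-0.232],"angular": [0,-0.08,0]},
    {"grip": 0.7,"linear": [-0.31,0,-0.232],"angular": [0,-0.08,0]},
    {"grip": 0.7,"linear": [-0.31,0,-0.232],"angular": [0,-0.08,0]},
    {"grip": 0.7,"linear": [-0.31,0,-0.232],"angular": [0,-0.08,0]}
  ],
  "grip_force": 40
}}

```text
t: 1.03
tcp_pos: [0.325, 0.3425, 0.2187]
tool_rot: [-0.538, 0.54, 0.457, -0.458]
force: [-0.3, -0.8, -0.2]
grip_width: 0.697
```

```bash
python3 -c "
from h import *
need([.542,-.162,.2])"
```

```text
R [[0.163, 0.0, -0.987], [0.987, -0.003, 0.163], [-0.003, -1.0, -0.001]] lin [-0.4625  0.0201 -0.2961]
1 ang [ 0.0005 -0.1182 -0.0027]
-1 ang [4.2000e-03 3.0233e+00 8.0000e-04]
t 1.0333 tcp [0.325  0.3425 0.2187] F [-0.34 -0.81 -0.17] q [-0.92  0.3  -0.02  2.16  0.01  0.68  0.46] g 0.697312426567337
```

{"api": "carry_out", "payload": {
  "rows": [
    {"grip": 0.7,"linear": [-0.3,0,-0.19],"angular": [0,-0.08,0]},
    {"grip": 0.7,"linear": [-0.3,0,-0.19],"angular": [0,-0.08,0]},
    {"grip": 0.7,"linear": [-0.3,0,-0.19],"angular": [0,-0.08,0]},
    {"grip": 0.7,"linear": [-0.3,0,-0.19],"angular": [0,-0.08,0]},
    {"grip": 0.7,"linear": [-0.3,0,-0.19],"angular": [0,-0.08,0]},
    {"grip": 0.7,"linear": [-0.3,0,-0.19],"angular": [0,-0.08,0]},
    {"grip": 0.7,"linear": [-0.3,0,-0.19],"angular": [0,-0.08,0]},
    {"grip": 0.7,"linear": [-0.3,0,-0.19],"angular": [0,-0.08,0]},
    {"grip": 0.7,"linear": [-0.3,0,-0.19],"angular": [0,-0.08,0]},
    {"grip": 0.7,"linear": [-0.3,0,-0.19],"angular": [0,-0.08,0]}
  ]
}}

```text
t: 1.87
tcp_pos: [0.4655, 0.018, 0.2188]
tool_rot: [-0.52, 0.521, 0.478, -0.478]
force: [-0.1, -0.2, 0.3]
grip_width: 0.7
```

```bash
python3 -c "
from h import *
need([.542,-.162,.2])"
```

```text
R [[0.084, 0.001, -0.996], [0.996, -0.001, 0.084], [-0.001, -1.0, -0.002]] lin [-0.1728  0.0191 -0.0914]
1 ang [ 0.0015 -0.0396 -0.0013]
-1 ang [2.000e-03 3.102e+00 2.300e-03]
t 1.8667 tcp [0.4655 0.018  0.2188] F [-0.1  -0.16  0.34] q [-0.22  0.29  0.07  2.18 -0.03  0.67  1.36] g 0.7001146696439218
```

{"api": "carry_out", "payload": {
  "rows": [
    {"grip": 0.7,"linear": [-0.173,0.02,-0.092],"angular": [0,-0.04,0]},
    {"grip": 0.7,"linear": [-0.173,0.02,-0.092],"angular": [0,-0.04,0]},
    {"grip": 0.7,"linear": [-0.173,0.02,-0.092],"angular": [0,-0.04,0]},
    {"grip": 0.7,"linear": [-0.173,0.02,-0.092],"angular": [0,-0.04,0]},
    {"grip": 0.7,"linear": [-0.173,0.02,-0.092],"angular": [0,-0.04,0]},
    {"grip": 0.7,"linear": [-0.173,0.02,-0.092],"angular": [0,-0.04,0]},
    {"grip": 0.7,"linear": [-0.173,0.02,-0.092],"angular": [0,-0.04,0]},
    {"grip": 0.7,"linear": [-0.173,0.02,-0.092],"angular": [0,-0.04,0]}
  ]
}}

```text
t: 2.53
tcp_pos: [0.5417, -0.1555, 0.1983]
tool_rot: [0.51, -0.509, -0.491, 0.491]
force: [0.2, 0.4, -0.7]
grip_width: 0.699
```

```bash
python3 -c "
from h import *
need([.542,-.162,.097])
a,b=cam('scene'),cam('top')
o=np.hstack([cv2.resize(c[0][y:y+150,x:x+135],None,fx=2.9,fy=2.9) for c,x,y in((a,170,170),(b,255,130))])
cv2.imwrite('pics/c2.png',o[:,:800,::-1])"
```

```text
R [[0.037, -0.001, -0.999], [0.999, 0.001, 0.037], [0.001, -1.0, 0.001]] lin [-0.0065  0.1013 -0.0006]
1 ang [-0.0009  0.0081  0.0009]
-1 ang [ 1.4000e-03 -3.1335e+00  1.4000e-03]
t 2.5333 tcp [ 0.5417 -0.1555  0.1983] F [ 0.19  0.38 -0.68] q [ 0.12  0.43  0.08  2.   -0.05  0.72  1.77] g 0.6985737150649735
```

View pics/c2.png

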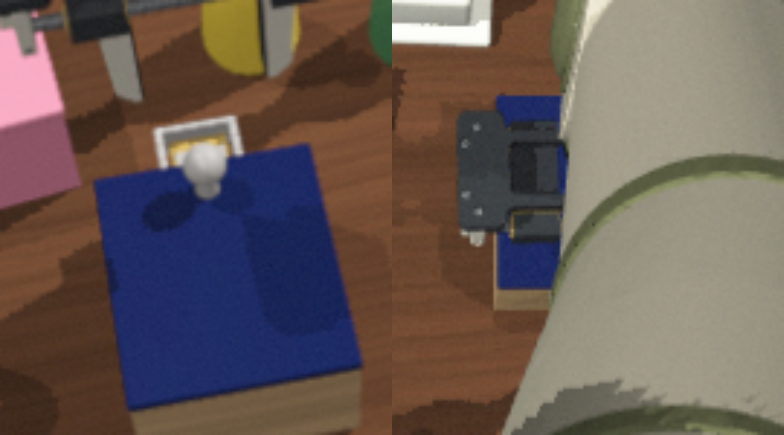

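The fingers straddle the knob, with their tips at about (128,98) and (270,72) in the left crop and the knob at (205,165). The arm hides the top view. I'll go down and close.

{"api": "carry_out", "payload": {
  "rows": [
    {"grip": 0.7,"linear": [-0.007,0.03,0],"angular": [0,0.008,0]},
    {"grip": 0.7,"linear": [-0.007,0.06,0],"angular": [0,0.008,0]},
    {"grip": 0.7,"linear": [-0.007,0.08,0],"angular": [0,0.008,0]},
    {"grip": 0.7,"linear": [-0.007,0.09,0],"angular": [0,0.008,0]},
    {"grip": 0.7,"linear": [-0.007,0.1,0],"angular": [0,0.008,0]},
    {"grip": 0.7,"linear": [-0.007,0.1,0],"angular": [0,0.008,0]},
    {"grip": 0.7,"linear": [-0.007,0.1,0],"angular": [0,0.008,0]}
  ]
}}

```text
t: 3.22
tcp_pos: [0.542, -0.1636, 0.0991]
tool_rot: [-0.511, 0.511, 0.489, -0.489]
force: [0.7, 0.2, 0.3]
grip_width: 0.697
```

```bash
python3 -c "
from h import *
need([.542,-.162,.097])
a=cam('scene')
print(proj(a,[.542,-.162,.113]))
cv2.imwrite('pics/c3.png',cv2.resize(a[0][170:290,170:320],None,fx=4,fy=4)[:,:,::-1])"
```

```text
R [[0.045, 0.0, -0.999], [0.999, 0.0, 0.045], [0.0, -1.0, -0.0]] lin [0.0016 0.0021 0.0001]
1 ang [ 0.0002 -0.0001  0.0001]
-1 ang [-1.0000e-04  3.1415e+00  3.0000e-04]
t 3.2167 tcp [ 0.542  -0.1636  0.0991] F [0.72 0.18 0.34] q [ 0.15  0.58  0.06  2.07 -0.07  0.5   1.79] g 0.6965579129343686
[240.3229319 226.4170647]
```

View pics/c3.png

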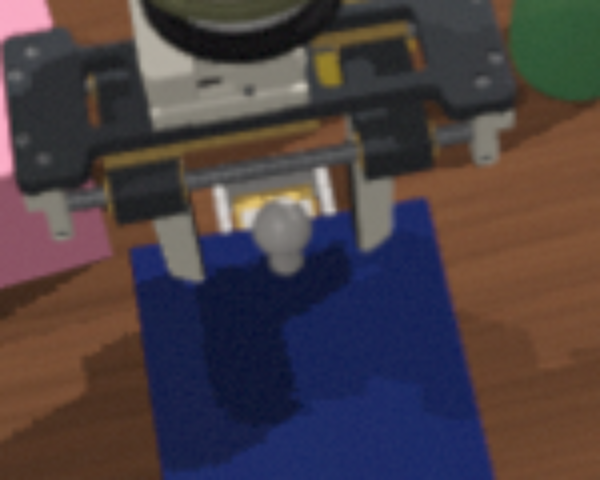

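The knob, at (282,228) in this crop, sits between the pads and roughly centred. I'll lower 3 mm and close.

{"api": "carry_out", "payload": {
  "rows": [
    {"grip": 0.5,"linear": [0.001,0.003,0],"angular": [0,0,0]},
    {"grip": 0.35,"linear": [0.001,0.003,0],"angular": [0,0,0]},
    {"grip": 0.2,"linear": [0.001,0.003,0],"angular": [0,0,0]},
    {"grip": 0.1,"linear": [0.001,0.003,0],"angular": [0,0,0]},
    {"grip": 0.1,"linear": [0.001,0.003,0],"angular": [0,0,0]},
    {"grip": 0.1,"linear": [0.001,0.003,0],"angular": [0,0,0]}
  ],
  "grip_force": 40
}}

```text
t: 3.77
tcp_pos: [0.5419, -0.1632, 0.0958]
tool_rot: [-0.511, 0.511, 0.488, -0.488]
force: [0.1, -0.6, 1.0]
grip_width: 0.321
```

{"api": "carry_out", "payload": {
  "rows": [
    {"grip": 0.1,"linear": [0,0,0],"angular": [0,0,0]},
    {"grip": 0.1,"linear": [0,0,0],"angular": [0,0,0]},
    {"grip": 0.1,"linear": [0,0,0],"angular": [0,0,0]}
  ]
}}

```text
t: 4.02
tcp_pos: [0.5419, -0.1614, 0.0957]
tool_rot: [0.511, -0.511, -0.489, 0.488]
force: [-0.0, 5.2, 2.3]
grip_width: 0.251
```

Held: 23 mm opening against a 25 mm ball. Now a gentle tug, in small steps.

{"api": "carry_out", "payload": {
  "rows": [
    {"grip": 0.1,"linear": [0,-0.001,0],"angular": [0,0,0]},
    {"grip": 0.1,"linear": [0,-0.002,0],"angular": [0,0,0]},
    {"grip": 0.1,"linear": [0,-0.003,0],"angular": [0,0,0]},
    {"grip": 0.1,"linear": [0,-0.004,0],"angular": [0,0,0]},
    {"grip": 0.1,"linear": [0,-0.004,0],"angular": [0,0,0]},
    {"grip": 0.1,"linear": [0,-0.004,0],"angular": [0,0,0]}
  ]
}}

```text
t: 4.52
tcp_pos: [0.5428, -0.1614, 0.0992]
tool_rot: [0.511, -0.511, -0.489, 0.488]
force: [4.3, 4.7, -7.6]
grip_width: 0.25
```

{"api": "carry_out", "payload": {
  "rows": [
    {"grip": 0.1,"linear": [0,-0.001,0],"angular": [0,0,0]},
    {"grip": 0.1,"linear": [0,-0.001,0],"angular": [0,0,0]},
    {"grip": 0.1,"linear": [0,-0.001,0],"angular": [0,0,0]},
    {"grip": 0.1,"linear": [0,-0.001,0],"angular": [0,0,0]}
  ]
}}

```text
t: 4.85
tcp_pos: [0.5428, -0.1614, 0.0994]
tool_rot: [0.511, -0.511, -0.489, 0.488]
force: [6.5, 3.6, -17.4]
grip_width: 0.25
```

```bash
python3 -c "
from h import *
need([.542,-.162,.097])
a=cam('scene')
cv2.imwrite('pics/c4.png',cv2.resize(a[0][170:290,170:320],None,fx=4,fy=4)[:,:,::-1])"
```

```text
R [[0.044, 0.001, -0.999], [0.999, 0.001, 0.044], [0.001, -1.0, -0.001]] lin [-0.0007  0.0024  0.0008]
1 ang [0.0006 0.0008 0.0015]
-1 ang [ 2.3000e-03 -3.1408e+00 -9.0000e-04]
t 4.85 tcp [ 0.5428 -0.1614  0.0994] F [  6.5    3.6  -17.35] q [ 0.15  0.58  0.06  2.07 -0.07  0.5   1.79] g 0.24999860631077758
```

View pics/c4.png

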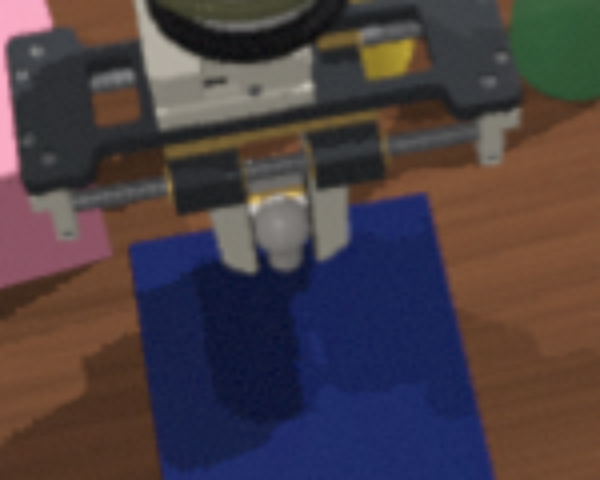

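It stopped dead: one more millimetre commanded gave 0.2 mm of movement and a 17 N pull, with the grip unchanged at 0.25. The catch holds the lid, and it has been held there over 0.4 s. Now I'll bring it back down with a light press and read the force.

{"api": "carry_out", "payload": {
  "rows": [
    {"grip": 0.1,"linear": [0,0.0015,0],"angular": [0,0,0]},
    {"grip": 0.1,"linear": [0,0.003,0],"angular": [0,0,0]},
    {"grip": 0.1,"linear": [0,0.0045,0],"angular": [0,0,0]},
    {"grip": 0.1,"linear": [0,0.0055,0],"angular": [0,0,0]},
    {"grip": 0.1,"linear": [0,0.006,0],"angular": [0,0,0]},
    {"grip": 0.1,"linear": [0,0.006,0],"angular": [0,0,0]},
    {"grip": 0.1,"linear": [0,0.006,0],"angular": [0,0,0]},
    {"grip": 0.1,"linear": [0,0.006,0],"angular": [0,0,0]}
  ]
}}

```text
t: 5.57
tcp_pos: [0.542, -0.1614, 0.0956]
tool_rot: [0.511, -0.511, -0.489, 0.488]
force: [-2.3, 7.7, 12.7]
grip_width: 0.249
```

Pressed at 12.7 N and back at the starting height of 0.0956. Now I'll relax, open evenly and rise.

{"api": "carry_out", "payload": {
  "rows": [
    {"grip": 0.1,"linear": [0,-0.001,0],"angular": [0,0,0]},
    {"grip": 0.35,"linear": [0,-0.001,0],"angular": [0,0,0]},
    {"grip": 0.5,"linear": [0,-0.001,0],"angular": [0,0,0]},
    {"grip": 0.7,"linear": [0,-0.001,0],"angular": [0,0,0]},
    {"grip": 0.7,"linear": [0,-0.001,0],"angular": [0,0,0]},
    {"grip": 0.7,"linear": [0,-0.001,0],"angular": [0,0,0]},
    {"grip": 0.7,"linear": [0,-0.001,0],"angular": [0,0,0]}
  ]
}}

```text
t: 6.15
tcp_pos: [0.5418, -0.1633, 0.0956]
tool_rot: [-0.511, 0.511, 0.488, -0.488]
force: [0.7, 0.0, -1.0]
grip_width: 0.63
```

{"api": "carry_out", "payload": {
  "rows": [
    {"grip": 0.7,"linear": [0,-0.02,0],"angular": [0,0,0]},
    {"grip": 0.7,"linear": [0,-0.05,0],"angular": [0,0,0]},
    {"grip": 0.7,"linear": [0,-0.085,0],"angular": [0,0,0]},
    {"grip": 0.7,"linear": [0,-0.12,0],"angular": [0,0,0]},
    {"grip": 0.7,"linear": [0.035,-0.125,0],"angular": [0,0,0]},
    {"grip": 0.7,"linear": [0.07,-0.125,0],"angular": [0,0,0]},
    {"grip": 0.7,"linear": [0.105,-0.125,0],"angular": [0,0,0]},
    {"grip": 0.7,"linear": [0.14,-0.125,0],"angular": [0,0,0]},
    {"grip": 0.7,"linear": [0.14,-0.125,0],"angular": [0,0,0]},
    {"grip": 0.7,"linear": [0.14,-0.125,0],"angular": [0,0,0]}
  ]
}}

```text
t: 6.98
tcp_pos: [0.5482, -0.021, 0.2206]
tool_rot: [0.51, -0.51, -0.49, 0.489]
force: [0.1, -0.3, -0.0]
grip_width: 0.7
```

Run:
```python
from h import *
s=bot.sense();print(s['t'],s['tcp_pos'],s['force'])
a=cam('scene');save(a,'s5.png')
old=cv2.imread('pics/s0.png')[:,:,::-1]
for n,(x0,y0,x1,y1) in dict(navy=(195,215,300,330),white=(370,195,465,310),cruet=(296,130,335,195)).items():
    d=np.abs(a[0][y0:y1,x0:x1].astype(int)-old[y0:y1,x0:x1]).max(2);print(n,(d>60).mean().round(4))
```

```text
6.9833 [ 0.54823808 -0.0210467   0.22062619] [ 0.07053959 -0.33421017 -0.01697619]
navy 0.0
white 0.0
cruet 0.1937
```

View pics/s5.png

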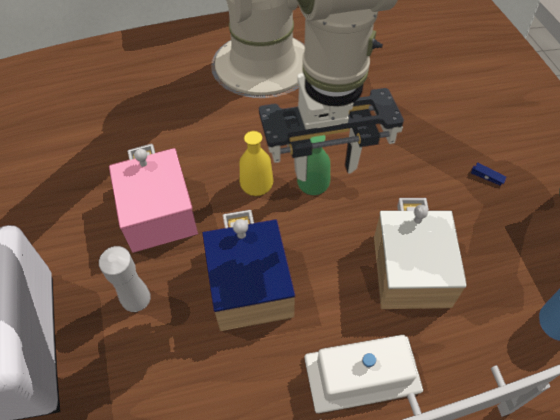

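The navy lid is flush, with its knob at (241,227) as before, and the white lid is unchanged. The cruet's body is still at (315,178); the difference there is the gripper hiding its neck from above. Handing in.

```bash
python3 -c "
from h import *
print(bot.sign_off())"
```

```text
the job is handed in; nothing more can be done
None
```

I tugged the navy caddy's knob and the catch held, so the lid was already latched. It is shut again, and I handed the job in at about 7 s of the 32 s allowed.

- **Tug:** the lid rose about 3.6 mm and stopped dead. One more millimetre commanded gave only 0.2 mm of movement and a 17 N pull, with no slip in the grip. I held it there for about 0.4 s.
- **Closing:** I pressed the lid back down with about 13 N to its starting height, let go and moved clear.
- **Last checks:** in the last scene picture the areas around the navy and white lids showed no difference from the first one, and the force on the tool was near zero.
- **Cruet:** the automatic comparison flagged a difference of 19% of pixels. The gripper was in front of its neck in that view. By eye, its body stood upright in the same place, but I did not measure it again.

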